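Clear the pacifier case and hold its lid open

ROBOT

A 6-joint arm with a two-finger parallel gripper is mounted at the origin on the work surface. World frame = base frame: x ahead of the robot, y to its left, z up, the work surface at z = 0. Lengths are in m, angles in degrees, forces in N, time in s.
With the tool pointing down it reaches from about 0.4 to 0.825 m from the base axis. Payload 7 kg.
Tool frame: the origin (TCP) lies at the very end of the fingers, on their centre line; the grasp point (between the pads) lies 19 mm behind it (r.hold_point_z is the distance from the TCP to the grasp point, in m); z points along the fingers, y is the line along which they close (so a half turn about z gives the same grasp; the last joint's range is limited). The gripper opens to 88 mm and grips with 3 to 60 N. Pads are 19 mm wide; open, the fingers measure 130 mm over their backs; the gripper's body (78 mm by 193 mm) begins 47 mm behind the grasp point.
Start: joints at [-47.664, 20.546, 0.682, 0, -70.136, -16.507], TCP at [0.294, -0.608, 0.227] pointing down, gripper open.
Joint ranges: [-176.03, 176.03], [-82.01, 121.73], [-58.28, 71.71], [-173.87, 95.51], [-174.79, -0.11], [-173.66, 173.66]. Speed limits (degrees/s): [136.94, 136.94, 172.46, 180, 180, 180].

INTERFACE

Orientations are given as [roll, pitch, yaw] about the fixed x, y, z axes, in that order (R = Rz(yaw) Ry(pitch) Rx(roll)).
In Python, from plant import telemetry, vision, workorder, r gives the robot as it stands.
- The arm moves only by the tool move_arm, never from a script. Its argument "plan" is a list of rows, each a list of 7 numbers: the opening, from -1 (shut) to 1 (fully open), so that 0 is half open, then the shift along the world's x, y, z in m, then the turn, a rotation vector about the world's x, y, z in degrees. In form: [[fingers, dx, dy, dz, ax, ay, az], ...]. A call has 1 to 20 rows; each row shifts and turns the commanded pose from where the row before left it; what a row does not reach is not made up. A row lasts 1/8 s, in which the tool goes at most 62.5 mm and 10.7 degrees, less where a joint would pass 70% of its speed; a pose out of reach is approached as far as the arm can. A call is refused whole if a number of a shift passes 0.0625 or a number of a turn 10.7, either way. A call with a gripper value outside its range is refused whole. The fingers move at their own pace and stop on an object; "force" is the grip in N (left out, the last holds). Time passes only in rows, so rows that do not move let the fingers close. It gives the time, the measured TCP pose, the force, the opening and the grip force at its end, in the units of the state.
- telemetry.get_state(): the state, without advancing time (a new reading comes with each control period).
- vision.capture(name): name is "scene" or "top" or "wrist"; returns a dict with "img" (420x560x3 uint8, red, green, blue), "depth" (420x560 float32, m along the optical axis (not along the pixel's ray), 0 where there is no reading), "intrinsics" (3x3 intrinsics, pixels), "R" (3x3) and "t" (3): a world point X has camera coordinates R X + t. Camera axes: x right, y down, z forward; pixel columns grow to the right and rows downward; lengths in m; the calibration is good to about 2 mm. A picture is of the moment at which its call begins.
- workorder.close_job(): hands the job in; it is judged then, once.
The state is a dict: "time_s": time; "joints": joint angles; "qd": joint speeds; "joint_torque": joint torques, N m; "tcp_pos": TCP position; "eef_rot": TCP orientation; "contact_force": force on the tool from outside, world axes, zero at the start; "moment": the same for the moment, N m; "gripper_width": finger opening in m; "gripper_force": force on a finger pad.
Only numpy, scipy, OpenCV 4.12 (cv2) and the standard library are available. Lean on these libraries where they do the work, as an engineer would, in place of code of your own. Each camera call takes 0.05 s, during which the arm holds its last target. There are 200 camera calls.

TASK

The green bottle wrench has been left on the lid of the pacifier case: hang it by its eye on the orange upturned peg at the front of the bottle rack and let it hang there. Then lift the case's lid and hold it open at 60 degrees from closed, so that somebody can take the pacifier out; the lid falls shut when let go, so finish while still holding it steady at that angle. Leave the pacifier, the bottle, the saucer and the nipple on the saucer where they are.

Things in the scene. Friction and masses are not known exactly. Their poses are not given: they have to be found in the camera images.
- case: open-topped white case fixed to the counter, 160 (x) x 200 (y) x 85 mm high, walls 5 mm; origin at the centre of its underside. Its own -x side is the front, its +x side the hinge side. It may stand left or right of the middle, turned a little. Covered by the pale blue lid
- lid (a joint): angle of the case's lid in rad: 0 closed (level), 1.047 is 60 degrees open, stop at 1.9. The front edge rises and swings towards the case's +x side. The lid is 160 x 200 x 8 mm, 0.18 kg, its top is 93 mm above the counter when closed; no spring or catch, it falls shut from any angle below about 90 degrees
- lid_hinge (a point): middle of the lid's hinge line, which runs along the case's y axis, 80 mm from the case's centre on its +x side, 85 mm above the counter
- lid_tab (a point): middle of the part of the blue tab that sticks out in front of the lid; moves with the lid, 185 mm from the hinge line and 4 mm above the lid's underside. The tab is 24 mm wide (along the case's y), 10 mm thick, and sticks out 41 mm beyond the lid's front edge, level with the lid; this point is 25 mm beyond that edge. Below and beside it there is free space
- wrench: loose green plastic bottle-collar wrench, 40 g, lying flat on the closed lid, 9 mm thick; origin on its underside, in the middle of its straight handle (70 mm long along its own x, 16 mm wide). A ring (the eye) is at its +x end and a two-pronged jaw, 43 mm wide, at its -x end, which reaches to x = -63 mm. The eye points roughly away from the robot at the start
- eye (a point): centre of the wrench's eye, 50 mm from the wrench's origin along its +x, at half thickness. The ring is of 9 mm round bar: 47 mm outside, 29 mm clear hole
- rack: tall stainless wire rack fixed to the counter, 148 (x) x 188 (y) x 324 mm high, origin at the centre of its foot; its own -x side is the front. A basket stands out 78 mm from its +y side, from 75 to 155 mm above the counter. May stand left or right of the middle, turned a little
- peg: orange peg of 8 mm round bar at the middle of the rack's front, axes as the rack's. Origin at its seat: 83 mm in front of the rack's centre, 200 mm above the counter, 13 mm in front of the rack's front rail. The bar runs level out of the front rail through the origin to 7 mm beyond it, then rises, leaning outwards, to its tip
- peg_tip (a point): tip of the peg: 25 mm towards the rack's front (-x) from the peg's origin and 40 mm above it; the round end reaches 4 mm higher
- pacifier: loose yellow pacifier standing on the floor of the case, 42 mm across, 40 mm high; origin under its centre. Leave it alone
- bottle: loose upright feeding bottle, translucent white with beige top, 62 mm across, 148 mm high; origin under its centre. Leave it alone
- saucer: loose white ceramic saucer, 110 mm across, 12 mm high; origin under its centre. Leave it alone
- nipple: loose beige silicone nipple standing on the saucer, 40 mm across, 36 mm high; origin under its centre. Leave it alone
There are look-alikes about, which are no part of the job. Of the things that look like the wrench, the middle-sized one is meant.

How it is judged:
By the outcome, as a careful person would: the job done as asked, in the order asked, and still so for the second after the job is handed in, while the arm keeps its last pose, push and grip.
It also fails if it takes over 72 s, if anything falls off the work surface, if the arm or the gripper's body presses on something with over 40 N, if the wrist force passes 120 N, or if a joint passes its speed limit or range.

## Working session

There is one attempt and no reset: what is moved stays moved. The work goes in short steps, Python scripts to look and compute and a tool call to move; the robot and the scene stay as the last step left them, time stands still between calls to the robot, and variables do not carry over. Pictures are saved under pics/ and viewed, at most 10 in all, crops included, and the job is handed in when it is done.

Besides the shell and the picture viewer there is one more tool, called after "Call:" as name([rows], argument=value, ...), one row to a line, values as JSON. move_arm: Moves the arm, as the interface text tells. Its arguments: {"type":"object","properties":{"plan":{"type":"array"},"force":{"type":"number"}},"required":["plan"]}

```bash
mkdir -p pics; ls; cat > h.py <<'E'
import numpy as np,cv2
from plant import telemetry,vision,workorder,r
def cap(n,f):
    c=vision.capture(n); np.savez('pics/'+f+'.npz',**c); cv2.imwrite('pics/'+f+'.png',c['img'][:,:,::-1]); return c
def load(f): return np.load('pics/'+f+'.npz')
def cloud(c):
    d=c['depth']; K=c['intrinsics']; v,u=np.mgrid[:d.shape[0],:d.shape[1]]
    P=np.stack([(u-K[0,2])/K[0,0]*d,(v-K[1,2])/K[1,1]*d,d],-1)
    X=(P-c['t'])@c['R']; X[d==0]=np.nan; return X
def proj(c,X):
    p=c['R']@np.array(X)+c['t']; p=c['intrinsics']@p; return p[:2]/p[2]
E
python3 - <<'E'
from h import *
a=cap('scene','s1')['img']; b=cap('top','t1')['img']
for n in('s1','t1'):
    c=load(n); print(n,-c['R'].T@c['t'],c['intrinsics'][0,0])
print(telemetry.get_state())
E
```

```text
pics
s1 [ 0.94809333 -0.42883906  0.87947154] 433.1289168882365
t1 [ 0.44632991 -0.01860631  1.17101652] 476.20777834265965
{'time_s': 0.1, 'joints': array([-4.76618976e+01,  2.05885741e+01,  6.38764340e-01, -1.46178997e-02,
       -7.01363594e+01, -1.65053771e+01]), 'qd': array([-0.07256804, -0.04128611,  0.22393053,  0.10315244,  0.01035375,
       -0.09028192]), 'joint_torque': array([-1.24104936e-03, -5.84162879e+01,  2.93751222e+01,  7.01551706e+00,
        1.01434972e-02, -5.65454934e-05]), 'tcp_pos': array([ 0.29388096, -0.60718431,  0.2257102 ]), 'eef_rot': array([ 1.79913477e+02, -1.13067843e-02, -1.54172243e+02]), 'contact_force': array([ 0.25152676, -0.3790527 ,  0.277542  ]), 'moment': array([-0.0340866 ,  0.0125084 , -0.01464042]), 'gripper_force': 0.0, 'gripper_width': 0.08719253812596525}
```

View pics/s1.png

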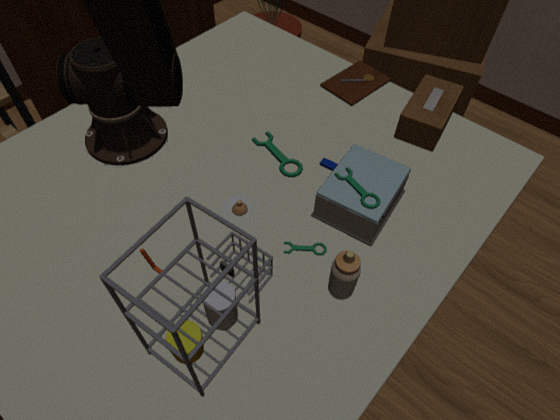

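View pics/t1.png

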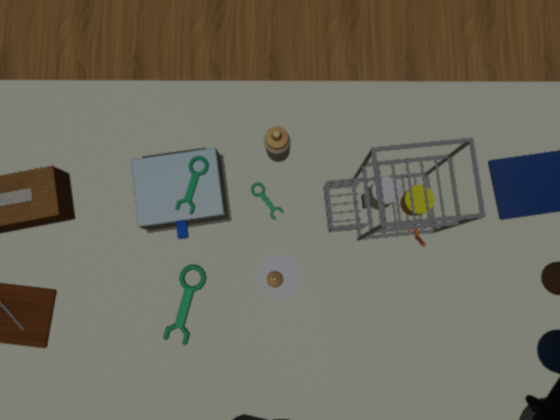

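The scene and top pictures show the case at the left with the wrench on its lid (top image: eye at about (199,166), jaw at about (185,205)). The blue tab is at (182,229). The rack is at the right, with the orange peg at about (419,236). The other two wrenches lie on the counter.

```bash
cat > m.py <<'E'
from h import *
c=load('t1'); X=cloud(c); im=c['img']; hsv=cv2.cvtColor(im,cv2.COLOR_RGB2HSV).astype(int)
H,S,V=hsv[...,0],hsv[...,1],hsv[...,2]
def box(u0,v0,u1,v1):
    m=np.zeros(H.shape,bool); m[v0:v1,u0:u1]=1; return m
# wrench
w=box(170,150,215,218)&(H>60)&(H<88)&(S>130)
P=X[w]; P=P[~np.isnan(P[:,0])]; print('wrench n',len(P),'z',np.percentile(P[:,2],[5,50,95]))
def plane(u,v,z): # pixel at height z
    K=c['intrinsics']; d=c['R'].T@np.array([(u-K[0,2])/K[0,0],(v-K[1,2])/K[1,1],1]); o=-c['R'].T@c['t']
    return o+d*(z-o[2])/d[2]
v,u=np.nonzero(w); Q=np.array([plane(a,b,.099) for a,b in zip(u,v)])[:,:2]
m=Q.mean(0); _,_,vt=np.linalg.svd(Q-m); ax=vt[0]*np.sign(vt[0][0]); s=(Q-m)@ax
tip=s.max(); eye=m+ax*(tip-.0235); print('axis yaw',np.degrees(np.arctan2(ax[1],ax[0])),'len',s.max()-s.min(),'eye',eye,'origin',eye-.05*ax)
# lid
l=box(125,140,230,232)&(abs(X[...,2]-.093)<.006)
l=l&(X[...,2]>.08)
k=cv2.morphologyEx((l).astype(np.uint8),cv2.MORPH_CLOSE,np.ones((5,5)));k=cv2.morphologyEx(k,cv2.MORPH_OPEN,np.ones((17,17)))
v,u=np.nonzero(k); Q=np.array([plane(a,b,.093) for a,b in zip(u,v)])[:,:2].astype(np.float32)
R=cv2.minAreaRect(Q); print('lid',R, 'z',np.nanmedian(X[l][:,2]))
t=box(170,215,195,245)&(H>100)&(H<125)&(S>180)&(V>60); v,u=np.nonzero(t)
T=np.array([plane(a,b,.094) for a,b in zip(u,v)])[:,:2]; print('tab',len(T),T.mean(0),T.min(0),T.max(0),np.nanmedian(X[t],0))
for n,b in(('t1',(405,220,435,250)),('s1',(130,240,170,280))):
    c=load(n); X=cloud(c); hh=cv2.cvtColor(c['img'],cv2.COLOR_RGB2HSV).astype(int); o=box(*b)&(hh[...,0]<14)&(hh[...,1]>190)&(hh[...,2]>90)
    P=X[o]; v,u=np.nonzero(o); print(n,'peg',len(P)); i=np.argsort(P[:,2]); print(np.round(np.c_[u,v,P][i][::max(1,len(i)//12)],3))
c=load('t1');X=cloud(c)
q=box(350,125,495,250)&(abs(X[...,2]-.32)<.012); v,u=np.nonzero(q); 
R=cv2.minAreaRect(X[q][:,:2].astype(np.float32)); print('rack top',R)
for n,(u,v) in dict(bottle=(277,135),nip=(275,279)).items(): print(n,X[v,u])
E
python3 m.py
```

```text
wrench n 355 z [0.09750462 0.10084754 0.10383788]
axis yaw -15.388283820565956 len 0.12964367049963665 eye [0.69527131 0.20099156] origin [0.64706382 0.21425951]
lid ((0.6493842601776123, 0.24882759153842926), (0.16630704700946808, 0.19951759278774261), 8.687508583068848) z 0.09227473821895318
tab 142 [0.55104178 0.23366443] [0.53206535 0.22305591] [0.56882785 0.24497611] [0.55068223 0.2335021  0.09318941]
t1 peg 16
[[ 4.16e+02  2.33e+02  5.37e-01 -2.70e-01  2.00e-01]
 [ 4.15e+02  2.32e+02  5.38e-01 -2.68e-01  2.01e-01]
 [ 4.15e+02  2.33e+02  5.36e-01 -2.68e-01  2.01e-01]
 [ 4.15e+02  2.30e+02  5.43e-01 -2.68e-01  2.01e-01]
 [ 4.16e+02  2.29e+02  5.45e-01 -2.70e-01  2.01e-01]
 [ 4.16e+02  2.30e+02  5.42e-01 -2.70e-01  2.02e-01]
 [ 4.15e+02  2.29e+02  5.44e-01 -2.68e-01  2.02e-01]
 [ 4.16e+02  2.35e+02  5.32e-01 -2.69e-01  2.03e-01]
 [ 4.15e+02  2.31e+02  5.40e-01 -2.68e-01  2.03e-01]
 [ 4.16e+02  2.31e+02  5.40e-01 -2.69e-01  2.04e-01]
 [ 4.16e+02  2.34e+02  5.34e-01 -2.69e-01  2.04e-01]
 [ 4.16e+02  2.32e+02  5.38e-01 -2.69e-01  2.04e-01]
 [ 4.22e+02  2.43e+02  5.13e-01 -2.71e-01  2
[... 365 characters left out ...]
e-01 -2.76e-01  2.03e-01]
 [ 1.59e+02  2.72e+02  5.46e-01 -2.76e-01  2.03e-01]
 [ 1.57e+02  2.70e+02  5.40e-01 -2.75e-01  2.04e-01]
 [ 1.55e+02  2.67e+02  5.33e-01 -2.74e-01  2.04e-01]
 [ 1.56e+02  2.69e+02  5.38e-01 -2.75e-01  2.04e-01]
 [ 1.60e+02  2.70e+02  5.45e-01 -2.72e-01  2.04e-01]
 [ 1.55e+02  2.69e+02  5.37e-01 -2.77e-01  2.05e-01]
 [ 1.58e+02  2.70e+02  5.42e-01 -2.74e-01  2.05e-01]
 [ 1.41e+02  2.49e+02  5.11e-01 -2.76e-01  2.44e-01]
 [ 1.42e+02  2.49e+02  5.14e-01 -2.76e-01  2.46e-01]]
rack top ((0.6190398931503296, -0.26206278800964355), (0.1488003134727478, 0.18900562822818756), 6.149742126464844)
bottle [0.75704945 0.01712289 0.14619019]
nip [0.43968731 0.0208609  0.04371418]
```

Call:
move_arm([
  [-0.1, 0, 0, 0.05, 0, 0, 0],
  [-0.1, 0, 0, 0.05, 0, 0, 0],
  [-0.1, 0, 0, 0.05, 0, 0, 0],
  [-0.1, 0, 0, 0.05, 0, 0, 0],
  [-0.1, 0.022, 0.0514, 0, 0, 0, -2.6],
  [-0.1, 0.022, 0.0514, 0, 0, 0, -2.6],
  [-0.1, 0.022, 0.0514, 0, 0, 0, -2.6],
  [-0.1, 0.022, 0.0514, 0, 0, 0, -2.6],
  [-0.1, 0.022, 0.0514, 0, 0, 0, -2.6],
  [-0.1, 0.022, 0.0514, 0, 0, 0, -2.6],
  [-0.1, 0.022, 0.0514, 0, 0, 0, -2.6],
  [-0.1, 0.022, 0.0514, 0, 0, 0, -2.6],
  [-0.1, 0.022, 0.0514, 0, 0, 0, -2.6],
  [-0.1, 0.022, 0.0514, 0, 0, 0, -2.6],
  [-0.1, 0.022, 0.0514, 0, 0, 0, -2.6],
  [-0.1, 0.022, 0.0514, 0, 0, 0, -2.6],
  [-0.1, 0.022, 0.0514, 0, 0, 0, -2.6],
  [-0.1, 0.022, 0.0514, 0, 0, 0, -2.6],
  [-0.1, 0.022, 0.0514, 0, 0, 0, -2.6],
  [-0.1, 0.022, 0.0514, 0, 0, 0, -2.6],
])

```text
time_s: 2.6
tcp_pos: [0.6464, 0.2166, 0.4262]
eef_rot: [-180.0, -0.0, 164.2]
contact_force: [0.5, 1.4, -0.1]
gripper_width: 0.0394
gripper_force: 0.0
```

Call:
move_arm([
  [-0.1, 0, 0, -0.05, 0, 0, 0],
  [-0.1, 0, 0, -0.05, 0, 0, 0],
  [-0.1, 0, 0, -0.05, 0, 0, 0],
  [-0.1, 0, 0, -0.05, 0, 0, 0],
  [-0.1, 0, 0, 0, 0, 0, 0],
  [-0.1, 0, 0, 0, 0, 0, 0],
])

```text
time_s: 3.35
tcp_pos: [0.6471, 0.2151, 0.2287]
eef_rot: [180.0, 0.1, 164.2]
contact_force: [0.5, -0.5, 0.8]
gripper_width: 0.0391
gripper_force: 0.0
```

```bash
python3 - <<'E'
from h import *
cap('wrist','w1'); s=telemetry.get_state()
for k in('time_s','joints','tcp_pos','eef_rot','gripper_width','contact_force'): print(k,np.round(s[k],4))
c=load('w1'); print(-c['R'].T@c['t'],proj(c,[.647,.214,.1]),proj(c,[.695,.201,.1]),[x for x in dir(r) if x[0]!='_'])
E
```

```text
time_s 3.4
joints [ 3.475650e+01  2.100740e+01  1.717500e+00  5.690000e-02 -7.050480e+01
 -1.405279e+02]
tcp_pos [0.6474 0.2153 0.2294]
eef_rot [1.798757e+02 1.719000e-01 1.642473e+02]
gripper_width 0.0395
contact_force [-0.3189 -0.4172  0.4985]
[0.57956256 0.23419744 0.38756343] [279.14737318 195.70179948] [279.78751229 248.34161948] ['Unreachable', 'hold_point_z']
```

View pics/w1.png

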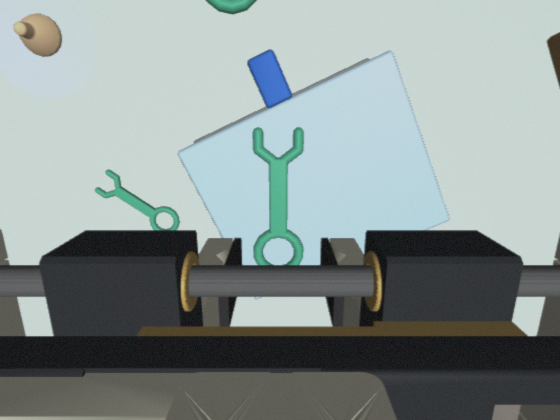

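The wrist picture confirms the wrench lies where I computed it: eye at (278,250), handle middle at (278,196), aligned with the fingers. I'll descend and grip.

Call:
move_arm([
  [-0.1, 0, 0, -0.04, 0, 0, 0],
  [-0.1, 0, 0, -0.04, 0, 0, 0],
  [-0.1, 0, 0, -0.03, 0, 0, 0],
  [-0.1, 0, 0, -0.016, 0, 0, 0],
  [-0.1, 0, -0.001, -0.008, 0, 0, 0],
  [-0.1, 0, 0, 0, 0, 0, 0],
  [-0.1, 0, 0, 0, 0, 0, 0],
], force=20)

```text
time_s: 4.28
tcp_pos: [0.6468, 0.2142, 0.0939]
eef_rot: [179.9, 0.1, 164.2]
contact_force: [-0.2, 0.5, 0.2]
gripper_width: 0.0394
gripper_force: 0.0
```

Call:
move_arm([
  [-1, 0, 0, 0, 0, 0, 0],
  [-1, 0, 0, 0, 0, 0, 0],
  [-1, 0, 0, 0, 0, 0, 0],
  [-1, 0, 0, 0, 0, 0, 0],
  [-1, 0, 0, 0, 0, 0, 0],
])

```text
time_s: 4.9
tcp_pos: [0.6466, 0.214, 0.0933]
eef_rot: [180.0, 0.1, 164.2]
contact_force: [-0.2, -1.1, 5.3]
gripper_width: 0.0157
gripper_force: 20.5
```

Call:
move_arm([
  [-1, 0, 0, 0.01, 0, 0, 0],
  [-1, 0, 0, 0.04, 0, 0, 0],
  [-1, 0, 0, 0.05, 0, 0, 0],
  [-1, 0, 0, 0.05, 0, 0, 0],
  [-1, 0, 0, 0.05, 0, 0, 0],
  [-1, 0, 0, 0.045, 0, 0, 0],
  [-1, -0.03, -0.04, 0, -0.816, -2.886, 0],
  [-1, -0.03, -0.048, 0, -0.816, -2.886, 0],
  [-1, -0.03, -0.048, 0, -0.816, -2.886, 0],
  [-1, -0.03, -0.048, 0, -0.816, -2.886, 0],
  [-1, -0.03, -0.048, 0, -0.816, -2.886, 0],
  [-1, -0.007, -0.048, 0, -0.816, -2.886, 0],
  [-1, -0.007, -0.048, 0, -0.816, -2.886, 0],
  [-1, -0.007, -0.05, 0, -0.816, -2.886, 0],
  [-1, -0.008, -0.05, 0, -0.816, -2.886, 0],
  [-1, -0.008, -0.05, 0, -0.816, -2.886, 0],
  [-1, 0, 0, 0, 0, 0, 0],
  [-1, 0, 0, 0, 0, 0, 0],
])

```text
time_s: 7.15
tcp_pos: [0.4586, -0.2644, 0.3378]
eef_rot: [180.0, 30.0, 164.1]
contact_force: [0.2, -0.5, 0.0]
gripper_width: 0.0156
gripper_force: 20.0
```

```bash
python3 - <<'E'
from h import *
from scipy.spatial.transform import Rotation as Ro
s=telemetry.get_state()
for k in('time_s','joints','tcp_pos','eef_rot','gripper_width','contact_force'): print(k,np.round(s[k],4))
M=Ro.from_euler('xyz',s['eef_rot'],degrees=True).as_matrix(); e=s['tcp_pos']-.004*M[:,2]-.05*M[:,0]
print('wx',-M[:,0],'eye pred',e)
ims=[]
for n in('scene','top'):
    c=cap(n,n[0]+'2'); p=proj(c,e); q=proj(c,[.5116,-.2736,.24]); print(n,p,q)
    u,v=(p+q)/2; u=int(np.clip(u,60,500));v=int(np.clip(v,60,360)); ims.append(cv2.resize(c['img'][v-60:v+60,u-60:u+60,::-1],(400,400),interpolation=cv2.INTER_CUBIC)); print('origin',u-60,v-60)
cv2.imwrite('pics/c2.png',np.hstack(ims)*1.0)
E
```

```text
time_s 7.15
joints [  -4.6183  -15.1249  -32.7455    8.1783  -43.1669 -105.7565]
tcp_pos [ 0.4586 -0.2644  0.3378]
eef_rot [179.9917  29.9817 164.1353]
gripper_width 0.0156
contact_force [ 0.2163 -0.5427  0.0342]
wx [ 0.83319194 -0.23678654  0.49972325] eye pred [ 0.49837007 -0.27571976  0.36622397]
scene [116.75097497 200.2548574 ] [142.85379694 249.2124687 ]
origin 69 164
top [445.44757362 246.78335937] [423.3658836  243.94996429]
origin 374 185[ WARN:0@1.440] global loadsave.cpp:1063 imwrite_ Unsupported depth image for selected encoder is fallbacked to CV_8U.
```

View pics/c2.png

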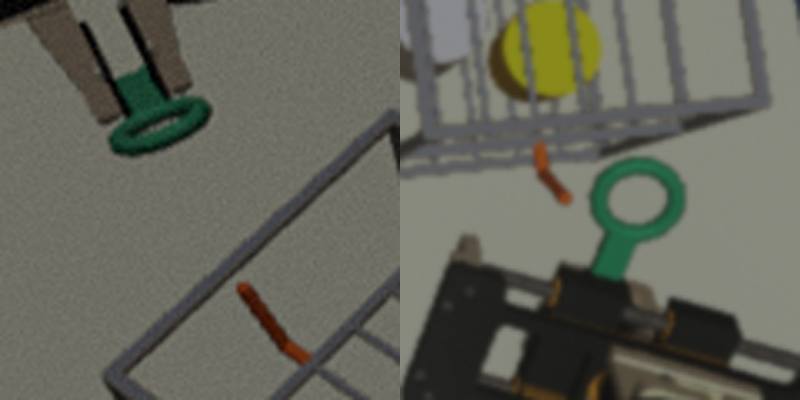

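The ring centre is at crop (160,125) in the scene view and (638,200) in the top view, which agrees with the prediction to about 3 mm. The peg tip also matches, so I'll lower the eye over the peg.

Call:
move_arm([
  [-1, -0.001, 0, -0.035, 0, 0, 0],
  [-1, -0.001, 0.001, -0.035, 0, 0, 0],
  [-1, 0, 0.001, -0.028, 0, 0, 0],
  [-1, 0.003, 0, -0.007, 0, 0, 0],
  [-1, 0.003, 0, -0.007, 0, 0, 0],
  [-1, 0.003, 0, -0.007, 0, 0, 0],
  [-1, 0.003, 0, -0.007, 0, 0, 0],
  [-1, 0.003, 0, -0.007, 0, 0, 0],
  [-1, 0, 0, 0, 0, 0, 0],
  [-1, 0, 0, 0, 0, 0, 0],
])

```text
time_s: 8.5
tcp_pos: [0.4721, -0.2623, 0.2046]
eef_rot: [-180.0, 30.0, 164.2]
contact_force: [0.2, -0.3, -0.0]
gripper_width: 0.0161
gripper_force: 20.0
```

```bash
cat > look.py <<'E'
from h import *
import sys
from scipy.spatial.transform import Rotation as Ro
s=telemetry.get_state()
for k in('time_s','joints','tcp_pos','eef_rot','contact_force'): print(k,np.round(s[k],4))
M=Ro.from_euler('xyz',s['eef_rot'],degrees=True).as_matrix(); print('eye pred',s['tcp_pos']-.004*M[:,2]-.052*M[:,0])
ims=[]
for n in('scene','top'):
    c=cap(n,n[0]+sys.argv[1]); u,v=proj(c,[.52,-.27,.22]).astype(int)
    ims.append(cv2.resize(c['img'][v-40:v+40,u-40:u+40,::-1],(400,400),interpolation=cv2.INTER_CUBIC)); print('origin',u-40,v-40)
cv2.imwrite(f'pics/c{sys.argv[1]}.png',np.hstack(ims))
E
python3 look.py 3
```

```text
time_s 8.5
joints [  -4.9916   -7.4058  -48.1147   15.5817  -20.4345 -114.0123]
tcp_pos [ 0.4721 -0.2623  0.2046]
eef_rot [-179.9851   29.991   164.2245]
contact_force [ 0.2143 -0.2796 -0.0347]
eye pred [ 0.51348357 -0.27397292  0.23410269]
origin 110 216
origin 378 200
```

View pics/c3.png

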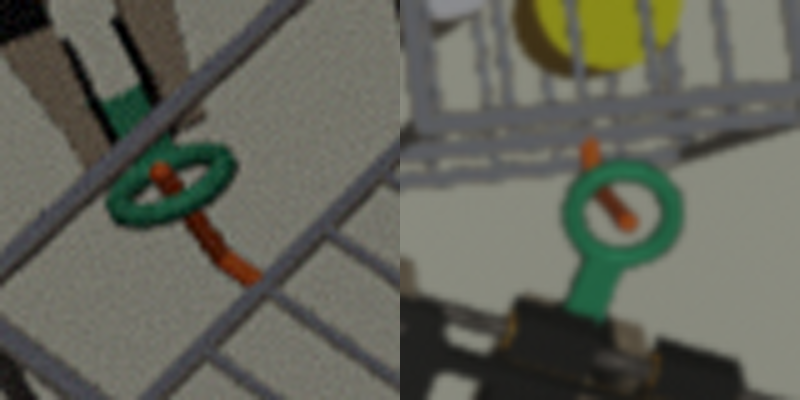

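The peg passes through the ring in both views: its tip is inside the ring at (160,172) on the left and (627,222) on the right. I'll lower a little further, let go and let it swing down.

Call:
move_arm([
  [-1, 0.003, 0, -0.007, 0, 0, 0],
  [-1, 0.003, 0, -0.007, 0, 0, 0],
  [-1, 0.003, 0, -0.006, 0, 0, 0],
  [-1, 0, 0, 0, 0, 0, 0],
  [-1, 0, 0, 0, 0, 0, 0],
])

```text
time_s: 9.22
tcp_pos: [0.4811, -0.2622, 0.1845]
eef_rot: [-180.0, 30.0, 164.2]
contact_force: [0.1, -0.5, -0.1]
gripper_width: 0.0156
gripper_force: 20.0
```

```bash
python3 look.py 4
```

```text
time_s 9.225
joints [  -5.4884   -4.9572  -50.4038   19.1563  -15.8159 -117.4077]
tcp_pos [ 0.4811 -0.2622  0.1845]
eef_rot [-179.9826   29.975   164.2346]
contact_force [ 0.0617 -0.5375 -0.0987]
eye pred [ 0.52249568 -0.2738974   0.21391537]
origin 110 216
origin 378 200
```

Call:
move_arm([
  [-0.6, 0, 0, 0, 0, 0, 0],
  [-0.4, 0, 0, 0, 0, 0, 0],
  [-0.2, 0, 0, 0, 0, 0, 0],
  [0, 0, 0, 0, 0, 0, 0],
  [0, 0, 0, 0, 0, 0, 0],
  [0, 0, 0, 0, 0, 0, 0],
  [0, -0.01, 0.003, 0.017, 0, 0, 0],
  [0, -0.015, 0.004, 0.025, 0, 0, 0],
  [0, -0.015, 0.004, 0.025, 0, 0, 0],
  [0, -0.01, 0.01, 0.03, 0, 0, 0],
  [0, 0, 0.02, 0.03, 0, 0, 0],
  [0, 0, 0, 0, 0, 0, 0],
  [0, 0, 0, 0, 0, 0, 0],
])

```text
time_s: 10.95
tcp_pos: [0.4308, -0.2209, 0.3111]
eef_rot: [180.0, 30.0, 164.2]
contact_force: [0.7, -0.1, 0.2]
gripper_width: 0.0441
gripper_force: 0.0
```

```bash
python3 look.py 5
```

```text
time_s 10.95
joints [   3.7227  -20.6454  -41.9465   14.6578  -41.093  -118.1829]
tcp_pos [ 0.4308 -0.2209  0.3111]
eef_rot [179.9834  29.977  164.246 ]
contact_force [ 0.7126 -0.0501  0.15  ]
eye pred [ 0.47224382 -0.23261699  0.34055032]
origin 110 216
origin 378 200
```

View pics/c5.png

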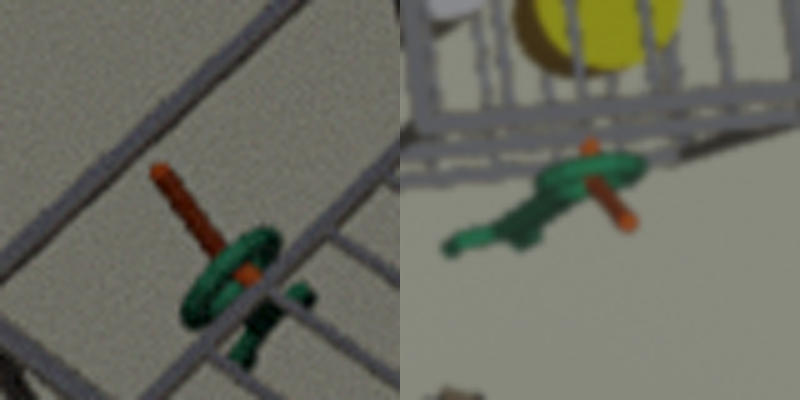

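The wrench now hangs on the seat of the peg by its eye (ring at (230,280) in the scene crop), still swinging slightly. Next I'll go to the tab.

Call:
move_arm([
  [0, 0.007, 0.045, 0, 0, 0, 2.45],
  [0, 0.007, 0.045, 0, 0, 0, 2.45],
  [0, 0.007, 0.045, 0, 0, 0, 2.45],
  [0, 0.007, 0.045, 0, 0, 0, 2.45],
  [0, 0.007, 0.045, 0, 0, 0, 2.45],
  [0, 0.007, 0.045, 0, 0, 0, 2.45],
  [0, 0.007, 0.045, 0, 0, 0, 2.45],
  [0, 0.008, 0.045, 0, 0, 0, 2.45],
  [0, 0.008, 0.045, 0, 0, 0, 2.45],
  [0, 0.009, 0.043, 0, 0, 0, 2.45],
  [0, 0, 0, -0.04, -0.6, 3.96, 0],
  [0, 0, 0, -0.04, -0.6, 3.96, 0],
  [0, 0, 0, -0.04, 0, 0, 0],
  [0, 0, 0, 0, 0, 0, 0],
  [0, 0, 0, 0, 0, 0, 0],
])

```text
time_s: 12.92
tcp_pos: [0.5056, 0.2268, 0.1924]
eef_rot: [-180.0, 22.0, -171.3]
contact_force: [-0.2, 0.0, 0.4]
gripper_width: 0.0439
gripper_force: 0.0
```

```bash
python3 - <<'E'
from h import *
s=telemetry.get_state()
for k in('time_s','joints','tcp_pos','eef_rot','contact_force'): print(k,np.round(s[k],4))
c=cap('wrist','w6'); X=cloud(c); h=cv2.cvtColor(c['img'],cv2.COLOR_RGB2HSV).astype(int)
m=(h[...,0]>105)&(h[...,0]<125)&(h[...,1]>180)&(h[...,2]>60)&(X[...,2]>.07)&(X[...,2]<.12); P=X[m]
R=cv2.minAreaRect(P[:,:2].astype(np.float32)); print(len(P),R,np.median(P,0)); print('tab proj',proj(c,[.5456,.2329,.094]))
E
```

```text
time_s 12.925
joints [  52.979    -1.1685  -45.418    28.7507  -32.9705 -156.8056]
tcp_pos [0.5056 0.2268 0.1924]
eef_rot [-179.9711   22.0021 -171.2672]
contact_force [-0.1853  0.0244  0.4373]
828 ((0.5490076541900635, 0.23259443044662476), (0.039528366178274155, 0.021104516461491585), 9.138270378112793) [0.54795079 0.23241878 0.09477872]
tab proj [280.27430184 202.41869673]
```

View pics/w6.png

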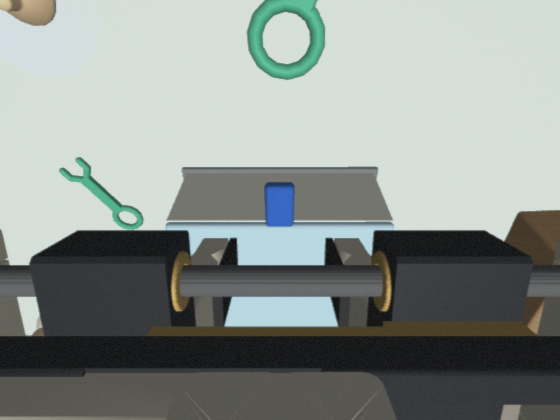

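The tab is centred between the fingers: tab at (280,203), and its measured position (0.549, 0.2326) matches the earlier one. I'll descend along the tool axis while watching the wrist joints.

Call:
move_arm([
  [0, 0.013, 0.002, -0.033, 0, 0, 0],
  [0, 0.013, 0.002, -0.033, 0, 0, 0],
  [0, 0, 0, 0, 0, 0, 0],
])

```text
time_s: 13.35
tcp_pos: [0.5313, 0.2296, 0.1249]
eef_rot: [-179.9, 21.9, -171.3]
contact_force: [0.3, -0.8, 0.2]
gripper_width: 0.0435
gripper_force: 0.0
```

```bash
python3 - <<'E'
from h import *
s=telemetry.get_state()
for k in('time_s','joints','tcp_pos','eef_rot'): print(k,np.round(s[k],4))
E
```

```text
time_s 13.35
joints [  46.5955    5.973   -51.5947   42.7093  -19.8918 -166.7859]
tcp_pos [0.5313 0.2296 0.1249]
eef_rot [-179.8783   21.9127 -171.2769]
```

Call:
move_arm([
  [0, 0.005, 0.002, 0, -0.91, 5.93, 0],
  [0, 0.005, 0.001, 0, -0.91, 5.93, 0],
  [0, 0.003, 0, -0.015, 0, 0, 0],
  [0, 0.003, 0.001, -0.015, 0, 0, 0],
  [0, 0, 0, -0.015, 0, 0, 0],
  [0, 0, 0, 0, 0, 0, 0],
  [-1, 0, 0, 0, 0, 0, 0],
  [-1, 0, 0, 0, 0, 0, 0],
  [-1, 0, 0, 0, 0, 0, 0],
  [-1, 0, 0, 0, 0, 0, 0],
  [-1, 0, 0, 0, 0, 0, 0],
], force=25)

```text
time_s: 14.72
tcp_pos: [0.5527, 0.2323, 0.0847]
eef_rot: [-179.6, 12.5, -171.4]
contact_force: [-11.1, 11.5, 3.5]
gripper_width: 0.0236
gripper_force: 25.1
```

```bash
python3 - <<'E'
from h import *
from scipy.spatial.transform import Rotation as Ro
s=telemetry.get_state()
for k in('time_s','joints','tcp_pos','eef_rot','contact_force','gripper_width'): print(k,np.round(s[k],4))
ps=np.radians(8.7); d=np.array([np.cos(ps),np.sin(ps),0]); k=np.array([np.sin(ps),-np.cos(ps),0]) # k: d->+z
hinge=np.array([.6494,.2488,0])+.08*d+[0,0,.085]
print('axis of opening',-k)
p0=s['tcp_pos']
for a in range(0,61,5):
    p=hinge+Ro.from_rotvec(-k*np.radians(a)).apply(p0-hinge); print(a,np.round(p-p0,4))
E
```

```text
time_s 14.725
joints [  46.0166   14.851   -35.9865   15.7573  -30.3269 -140.502 ]
tcp_pos [0.5527 0.2323 0.0847]
eef_rot [-179.6265   12.5332 -171.4318]
contact_force [-11.1056  11.4886   3.4575]
gripper_width 0.0236
axis of opening [-0.15126082  0.98849389 -0.        ]
0 [0. 0. 0.]
5 [0.0006 0.0001 0.0155]
10 [0.0026 0.0004 0.0309]
15 [0.0059 0.0009 0.0461]
20 [0.0105 0.0016 0.0609]
25 [0.0164 0.0025 0.0753]
30 [0.0234 0.0036 0.0891]
35 [0.0317 0.0048 0.1022]
40 [0.041  0.0063 0.1145]
45 [0.0513 0.0079 0.126 ]
50 [0.0627 0.0096 0.1365]
55 [0.0748 0.0114 0.146 ]
60 [0.0878 0.0134 0.1543]
```

Call:
move_arm([
  [-0.2, 0, 0, 0, 0, 0, 0],
  [-0.2, 0, 0, 0, 0, 0, 0],
  [-0.2, -0.005, 0.001, -0.006, 0, 0, 0],
  [-0.2, 0, 0, 0, 0, 0, 0],
  [-0.2, 0, 0, 0, 0, 0, 0],
])

```text
time_s: 15.35
tcp_pos: [0.5474, 0.2297, 0.0772]
eef_rot: [-179.4, 12.3, -171.5]
contact_force: [-0.4, 0.2, 0.8]
gripper_width: 0.0346
gripper_force: 0.0
```

Call:
move_arm([
  [-1, 0, 0, 0, 0, 0, 0],
  [-1, 0, 0, 0, 0, 0, 0],
  [-1, 0, 0, 0, 0, 0, 0],
  [-1, 0, 0, 0, 0, 0, 0],
])

```text
time_s: 15.85
tcp_pos: [0.5476, 0.2315, 0.0775]
eef_rot: [-179.5, 12.4, -171.5]
contact_force: [-5.1, 6.5, -1.1]
gripper_width: 0.0235
gripper_force: 25.0
```

Call:
move_arm([
  [-1, 0, 0.001, 0.008, -0.378, 2.47, 0],
  [-1, 0.0002, 0.001, 0.008, -0.378, 2.47, 0],
  [-1, 0.0005, 0, 0.008, -0.378, 2.47, 0],
  [-1, 0.0008, 0.0001, 0.008, -0.378, 2.47, 0],
  [-1, 0.0013, 0.0002, 0.0078, -0.378, 2.47, 0],
  [-1, 0.0016, 0.0002, 0.0078, -0.378, 2.47, 0],
  [-1, 0.0019, 0.0003, 0.0078, -0.378, 2.47, 0],
  [-1, 0.0022, 0.0003, 0.0078, -0.378, 2.47, 0],
  [-1, 0.0026, 0.0004, 0.0074, -0.378, 2.47, 0],
  [-1, 0.0029, 0.0004, 0.0074, -0.378, 2.47, 0],
  [-1, 0.0033, 0.0005, 0.0074, -0.378, 2.47, 0],
  [-1, 0.0035, 0.0005, 0.0074, -0.378, 2.47, 0],
  [-1, 0, 0, 0, 0, 0, 0],
  [-1, 0, 0, 0, 0, 0, 0],
])

```text
time_s: 17.6
tcp_pos: [0.5676, 0.2348, 0.1698]
eef_rot: [-179.3, -17.7, -171.5]
contact_force: [-4.1, 1.8, 1.7]
gripper_width: 0.0239
gripper_force: 25.0
```

```bash
cat > ang.py <<'E'
from h import *
from scipy.spatial.transform import Rotation as Ro
s=telemetry.get_state()
for k in('time_s','joints','tcp_pos','eef_rot','contact_force','gripper_width'): print(k,np.round(s[k],4))
ps=np.radians(8.7); d=np.array([np.cos(ps),np.sin(ps),0]); l=np.array([-np.sin(ps),np.cos(ps),0])
c0=np.array([.6494,.2488,0]); 
for n in('top','scene'):
    c=cap(n,n[0]+'L'); X=cloud(c)-c0; x,y,z=X@d,X@l,X[...,2]
    hs=cv2.cvtColor(c['img'],cv2.COLOR_RGB2HSV).astype(int)
    m=(abs(x)<.1)&(abs(y)<.095)&(z>.1)&(z<.3)&(hs[...,0]>88)&(hs[...,0]<112)&(hs[...,1]>30)&(hs[...,1]<140)
    P=np.c_[x[m],z[m]]
    for _ in range(6):
        q=np.polyfit(P[:,0],P[:,1],1); e=P[:,1]-np.polyval(q,P[:,0]); P=P[abs(e)<max(.004,1.5*e.std())]
    print(n,m.sum(),len(P),'lid angle',-np.degrees(np.arctan(q[0])),'height at hinge',np.polyval(q,.08), 'x span',P[:,0].min(),P[:,0].max())
E
python3 ang.py
```

```text
time_s 17.6
joints [  35.8102   28.0642    5.6309   -7.4143  -83.8003 -115.384 ]
tcp_pos [0.5676 0.2348 0.1698]
eef_rot [-179.252   -17.7251 -171.5448]
contact_force [-4.1259  1.7806  1.7136]
gripper_width 0.0239
top 1158 1068 lid angle 29.52624603617844 height at hinge 0.0942221837577231 x span -0.06906594633067115 0.0732400561579547
scene 3259 3175 lid angle 29.74050553526056 height at hinge 0.0946257980423584 x span -0.05393567521801658 0.07568359176067822
```

Call:
move_arm([
  [-1, 0.0039, 0.0006, 0.007, -0.378, 2.47, 0],
  [-1, 0.0042, 0.0006, 0.0068, -0.378, 2.47, 0],
  [-1, 0.0044, 0.0007, 0.0066, -0.378, 2.47, 0],
  [-1, 0.0046, 0.0007, 0.0065, -0.378, 2.47, 0],
  [-1, 0.0049, 0.0008, 0.0062, -0.378, 2.47, 0],
  [-1, 0.0052, 0.0008, 0.006, -0.378, 2.47, 0],
  [-1, 0.0055, 0.0008, 0.0058, -0.378, 2.47, 0],
  [-1, 0.0057, 0.0009, 0.0056, -0.378, 2.47, 0],
  [-1, 0.0059, 0.0009, 0.0053, -0.378, 2.47, 0],
  [-1, 0.0062, 0.0009, 0.005, -0.378, 2.47, 0],
  [-1, 0.0064, 0.001, 0.0047, -0.378, 2.47, 0],
  [-1, 0.0066, 0.001, 0.0044, -0.378, 2.47, 0],
  [-1, 0, 0, 0, 0, 0, 0],
  [-1, 0, 0, 0, 0, 0, 0],
  [-1, 0, 0, 0, 0, 0, 0],
])

```text
time_s: 19.58
tcp_pos: [0.6316, 0.2447, 0.2408]
eef_rot: [-179.1, -47.6, -171.6]
contact_force: [-3.1, 1.4, 4.9]
gripper_width: 0.0238
gripper_force: 25.0
```

```bash
python3 ang.py
```

```text
time_s 19.575
joints [  28.7728   51.8702   50.4858  -19.2927 -132.9328 -117.4203]
tcp_pos [0.6316 0.2447 0.2408]
eef_rot [-179.0715  -47.5871 -171.6082]
contact_force [-3.1469  1.3884  4.8643]
gripper_width 0.0238
top 1134 1001 lid angle 59.70604518665748 height at hinge 0.10167956432550632 x span 0.0014570644959929764 0.08099578908522423
scene 1625 1552 lid angle 59.908678584154316 height at hinge 0.10152825959469072 x span 0.005079026022718312 0.08259881435286627
```

View pics/sL.png

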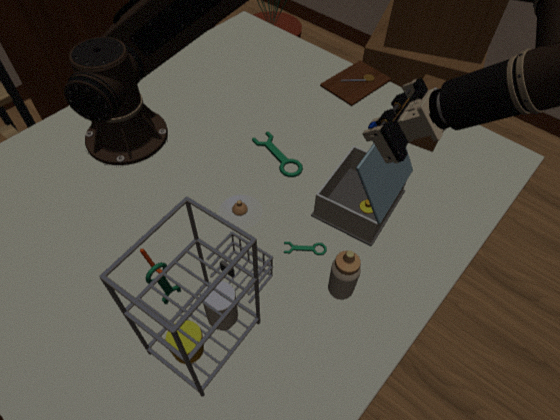

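The wrench hangs on the peg at (160,275). The lid is held at about 60°, and the pacifier is visible in the case at (367,206). The bottle, saucer and nipple haven't moved, so I'll hand it in.

```bash
python3 -c "
from plant import workorder
print(workorder.close_job())"
```

```text
the job is handed in; nothing more can be done
None
```

The job is handed in: the green wrench hangs by its eye on the orange peg, and the arm is holding the lid open at a measured 59.7–59.9°. The pacifier, bottle, saucer and nipple were left alone.

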